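# Press the close-up lens up out of its drop-in holder and lay it in the filter case

## Task

The loose close-up lens sits sunk in its drop-in holder, where fingers cannot get at its rim. Set the holder centrally over the felt-topped head of the lens stand and press it down, firmly but without forcing, past its sprung catches until it rests on the stand's flange and the lens stands free on the felt; then let go, take the lens from above by its rim and lay it flat, glass up, in the open clear case on the foam. Leave the empty holder round the stand head and everything else on the shelf where it is.

Things in the scene. Friction and masses are not known exactly. Their poses are not given: they have to be found in the camera images.
- holder: Drop-in holder: flat matte black rectangular frame, 104 mm long (its x), 64 mm wide (its y), 22 mm high, about 190 g, lying flat on the glass shelf with the close-up lens sunk in its round bore. Origin at the centre of its underside, z up. It can be held across its 64 mm width.
- holder_bore (a point): Centre of the bore's mouth, 22 mm above the holder's underside. The bore is 54 mm wide and narrows in its lowest 4 mm to a lip with a 46 mm opening, open below; the lens lies loose on the lip, its rim 5 mm below the mouth. Four sprung ball catches in the bore wall, two toward each end, reach 1.5 mm over the bevelled rim; pushing the lens up past them takes about 6 to 15 N over some 4 mm, then less, and none after 15 mm.
- closeup_lens: Close-up lens: round glass disc in a black rim, 51 mm in diameter, 13 mm high (domed glass adds 3 mm in the middle), about 90 g; upper rim bevelled, widest part for gripping 1.5 to 10 mm above its underside. Origin at the centre of its underside, z up out of the glass side. Starts with its underside 4 mm above the holder's underside; leaves the holder only upwards.
- stand: Telescopic lens stand, fixed to the shelf: steel foot 100 mm in diameter and 10 mm high, a stem 50 mm high, and on it a sliding head with a felt top. Origin at the centre of the foot's underside, on the stand's upright axis, z up.
- stand_stem (a point): Top of the stem on the axis, 50 mm above the stand's origin. The head is a cylinder 38 mm in diameter, its felt top 44 mm above the upper face of a flange 60 mm in diameter and 6 mm thick. It is clamped where it was last left: the felt is anywhere from 50 to 90 mm above this point, not measured: look, or feel for it. The flange moves with the head. The clamp holds against 60 N.
- case: Open clear plastic case, fixed to the shelf, 130 x 130 mm, 24 mm high, 3 mm walls, no lid, grey foam on its floor. Origin at the centre of its underside, x and y along its sides, z up.
- case_floor (a point): Centre of the top of the foam in the case, 9 mm above the case's underside; the foam is 123 x 123 mm and the walls rise 15 mm above it. Axes as the case's.
- macro_lens: Bystander: matte black macro lens standing on end, 72 mm in diameter, 115 mm high; origin at the centre of its underside.
- lens_mug: Bystander: white ceramic mug shaped like a lens, with a handle and a black clip-on lid, 82 mm in diameter, 101 mm high; handle to its +y, out to 71 mm; origin at the centre of its underside.
- tripod_foot: Bystander: stainless tripod leg foot standing upright, 51 mm in diameter, 68 mm high; origin at the centre of its underside.
- battery_box: Bystander: clear plastic battery box with four cells, 72 x 62 x 22 mm; origin at the centre of its underside.
- blower: Bystander: black rubber dust blower standing on its base, nozzle up, 58 mm in diameter, 88 mm high; origin at the centre of its underside.
- lens_cap: Bystander: round black lens cap lying flat, 66 mm in diameter, 11 mm high; origin at the centre of its underside.
- lens_brush: Bystander: lens brush lying flat, 127 mm long along its x, 18 mm wide, 14 mm high; origin on its underside, near the middle.
Not all that is in view belongs to the job. Leave any pink or turquoise look-alike of the holder alone.

How it is judged:
On the way:
1. the lens has been pushed up out of the holder and stands free on the stand head, untouched by the gripper, with the holder down on the flange around the head (horizontal distance between holder and stand below 0.01 m and angle between holder's own z axis and vertical below 0.09 rad and z of closeup_lens in the frame of holder above 0.04 m and horizontal distance between closeup_lens and stand below 0.012 m and angle between closeup_lens's own z axis and vertical below 0.12 rad and contact force between closeup_lens and the fingers below 0.05 N and contact force between closeup_lens and stand above 0.2 N), for 0.2 s.
At the end, for the whole second after the job is handed in: The close-up lens lies at rest, flat (within 5 degrees) and glass up, on the foam inside the case (underside within 4 mm of the foam, wholly inside the walls); the empty holder rests level (within 5 degrees) round the stand head, within 10 mm of its axis; both are released (horizontal distance between holder and stand below 0.01 m and angle between each of holder, closeup_lens's own z axis and vertical below 0.09 rad and x of closeup_lens in the frame of case_floor between -0.038 and 0.038 m and y of closeup_lens in the frame of case_floor between -0.038 and 0.038 m and z of closeup_lens in the frame of case_floor below 0.004 m and linear speed of each of closeup_lens, holder below 0.02 m/s); the robot touches nothing.
It fails at once if the stand is forced: more than 60 N pressed on it through the holder or the lens (contact force between any of holder, closeup_lens and stand above 60 N).
It fails at once if the lens is dropped into the case from more than 30 mm instead of being laid there (horizontal distance between closeup_lens and case_floor below 0.08 m and z of closeup_lens in the frame of case_floor above 0.03 m and contact force between closeup_lens and anything else below 0.01 N).
It fails at once if a bystander on the shelf is moved more than 25 mm (distance of any of macro_lens, lens_mug, tripod_foot, battery_box, blower, lens_cap, lens_brush from where it was at the start of the episode above 0.025 m).
It also fails if it takes over 58 s, if anything falls off the work surface, if the arm or the gripper's body presses on something with over 40 N, if the wrist force passes 120 N, or if a joint passes its speed limit or range.

## Robot

A 6-joint arm with a two-finger parallel gripper is mounted at the origin on the work surface. World frame = base frame: x ahead of the robot, y to its left, z up, the work surface at z = 0. Lengths are in m, angles in rad, forces in N, time in s.
With the tool pointing down it reaches from about 0.275 to 0.825 m from the base axis. Payload 4.9 kg.
Tool frame: the origin (TCP) lies midway between the tips of the shut fingers; the grasp point (between the pads) lies 19 mm behind it (bot.grip_depth is the distance from the TCP to the grasp point, in m); z points along the fingers, y is the line along which they close (so a half turn about z gives the same grasp; the last joint's range is limited). The gripper opens to 85 mm and grips with 20 to 120 N. Pads are 22 mm wide; open, the fingers measure 114 mm over their backs; the gripper's body (76 mm by 85 mm) begins 54 mm behind the grasp point. The pads swing forward as they close: fully open they stand 13 mm farther back than shut.
Start: joints at [0.973, 0.326, -0.193, 1.052, 0, 1.437], TCP at [0.246, 0.492, 0.231] pointing down, gripper open.
Joint ranges: [-2.65, 2.65], [-0.97, 1.79], [-1.3, 1.35], [-1.93, 2.1], [-1.47, 1.37], [-3.14, 3.14]. Speed limits (rad/s): [2.57, 2.57, 3.14, 3.14, 3.14, 3.14].

## Interface

Orientations are given as a unit quaternion [w, x, y, z].
In Python, from cell import bot gives the robot as it stands. Calls block until the motion is done:
- bot.move_pose(position, orientation): joint-space move of the TCP to a pose.
- bot.move_linear(position, speed=0.15, rotation=None, until_force=None): straight line of the TCP; rotation=None keeps the orientation; speed is the mean speed in m/s. With until_force (N) it stops when the force on the tool has changed by that much, and returns True; else False.
- bot.goto_joints(angles): joint-space move.
- bot.set_gripper(opening, grasp_force=None): opening from 0.0 (shut) to 1.0 (fully open); grasp_force is the grip in N (None keeps the last); returns when the fingers have stopped.
- bot.wait(seconds).
- bot.solve_ik(position, orientation): joint angles nearest the present ones, or None.
- bot.camera(name): name is "side" or "top"; returns the picture (400x640x3 uint8, red, green, blue); there is no depth.
- bot.calibration(name): a dict with "mtx" (3x3 intrinsics, pixels), "extrinsics" (4x4, takes a point from world to camera coordinates). Camera axes: x right, y down, z forward; pixel columns grow to the right and rows downward; lengths in m; the calibration is good to about 2 mm. A picture is of the moment at which its call begins. calibration takes no time and is no camera call.
A pose or a line that the arm cannot do raises bot.PlanningError and nothing moves.
- bot.close_job(): hands the job in; it is judged then, once.
Trained networks look in the newest picture that a camera, given by its name, has taken for a name from the list of things; names that differ only in an ending like _2 or _b are one class to them, and where a whole thing is asked for, a point or a joint stands for the part that bears it (a point fixed in the world has none). Each returns a list of dicts, best first, with "confidence" (0 to 1); they miss things now and then, are a little off and sometimes report something else, mostly with a low value. They report only what shows in the picture. A call takes as long as a camera call. They do not tell look-alikes from the thing itself.
- bot.search_frame(camera, thing): "bbox" ([left, top, width, height] in pixels, round what is visible of it).
Readings, each from a call of its own:
- bot.read_clock(): time.
- bot.read_joint_positions(): joint angles.
- bot.read_joint_vel(): joint speeds.
- bot.read_joint_efforts(): joint torques, N m.
- bot.read_position(): TCP position.
- bot.read_tool_rot(): TCP orientation.
- bot.read_ft_force(): force on the tool from outside, world axes, zero at the start.
- bot.read_moment(): the same for the moment, N m.
- bot.read_gripper_width(): opening from 0.0 (shut) to 1.0 (fully open).
- bot.read_finger_force(): force on a finger pad.
Only numpy, scipy, OpenCV 4.12 (cv2) and the standard library are available. Lean on these libraries where they do the work, as an engineer would, in place of code of your own. Each camera call takes 0.05 s, during which the arm holds its last target. There are 200 camera calls.

## Working session

There is one attempt and no reset: what is moved stays moved. The work goes in short steps, each a Python script; the robot and the scene stay as the last script left them, time stands still between calls to the robot, and variables do not carry over. Pictures are saved under pics/ and viewed, at most 10 in all, crops included, and the job is handed in when it is done.

```bash
mkdir -p pics; ls
cat > h.py <<'E'
import numpy as np, cv2, json
from cell import bot
def snap(n,f):
    im=bot.camera(n); cv2.imwrite('pics/'+f,cv2.cvtColor(im,cv2.COLOR_RGB2BGR)); return im
def ray(n,u,v,z):
    c=bot.calibration(n);K=np.array(c['mtx']);E=np.array(c['extrinsics'])
    R,t=E[:3,:3],E[:3,3];o=-R.T@t;d=R.T@np.linalg.inv(K)@np.array([u,v,1.])
    return o+d*(z-o[2])/d[2]
def proj(n,p):
    c=bot.calibration(n);K=np.array(c['mtx']);E=np.array(c['extrinsics'])
    q=K@(E[:3,:3]@np.array(p)+E[:3,3]);return q[:2]/q[2]
def q(yaw): # tool down, tool y axis at world angle yaw+90deg
    from scipy.spatial.transform import Rotation as R
    r=R.from_euler('z',yaw)*R.from_euler('x',np.pi); x,y,z,w=r.as_quat(); return [w,x,y,z]
E
python3 - <<'E'
from h import *
for n in ['top','side']:
    snap(n,n+'0.png')
    c=bot.calibration(n);E=np.array(c['extrinsics']);print(n,np.round(c['mtx'],0).tolist(),np.round(-E[:3,:3].T@E[:3,3],3),np.round(E[:3,:3],2).tolist())
    for t in ['holder','closeup_lens','stand','stand_stem','case']:
        print(t,[(np.round(d['bbox']).tolist(),round(d['confidence'],2)) for d in bot.search_frame(n,t)][:4])
print(bot.read_clock(),bot.read_tool_rot())
E
```

```text
pics
top [[400.0, 0.0, 320.0], [0.0, 400.0, 198.0], [0.0, 0.0, 1.0]] [0.321 0.014 1.018] [[0.01, -1.0, 0.01], [-0.99, -0.01, -0.16], [0.16, -0.01, -0.99]]
holder [([166.0, 298.0, 51.0, 53.0], 0.74), ([299.0, 183.0, 36.0, 47.0], 0.69), ([426.0, 301.0, 56.0, 45.0], 0.63)]
closeup_lens [([310.0, 195.0, 16.0, 21.0], 0.73)]
stand [([178.0, 151.0, 42.0, 39.0], 0.7)]
stand_stem [([180.0, 149.0, 43.0, 43.0], 0.84)]
case [([396.0, 131.0, 58.0, 55.0], 0.82)]
side [[493.0, 0.0, 328.0], [0.0, 493.0, 192.0], [0.0, 0.0, 1.0]] [-0.033 -1.002  1.104] [[0.89, -0.46, -0.02], [-0.32, -0.59, -0.74], [0.33, 0.66, -0.67]]
holder [([202.0, 170.0, 24.0, 28.0], 0.68), ([304.0, 192.0, 36.0, 30.0], 0.66), ([263.0, 309.0, 48.0, 40.0], 0.62)]
closeup_lens [([318.0, 200.0, 13.0, 9.0], 0.48)]
stand []
stand_stem [([297.0, 122.0, 26.0, 38.0], 0.95)]
case [([375.0, 226.0, 63.0, 50.0], 0.88)]
0.6 [-1.00954777e-05  2.29823663e-01  9.73232287e-01  1.03065538e-05]
```

View pics/top0.png

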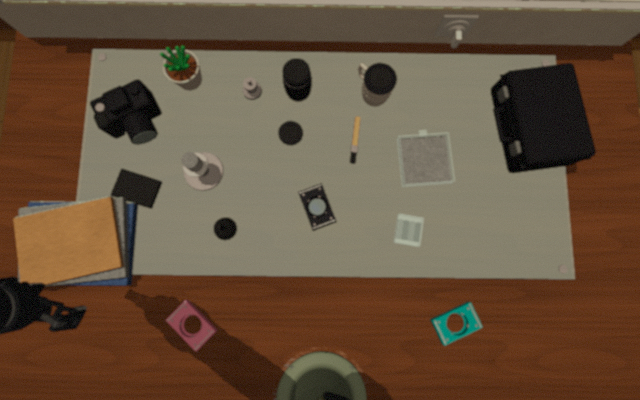

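View pics/side0.png

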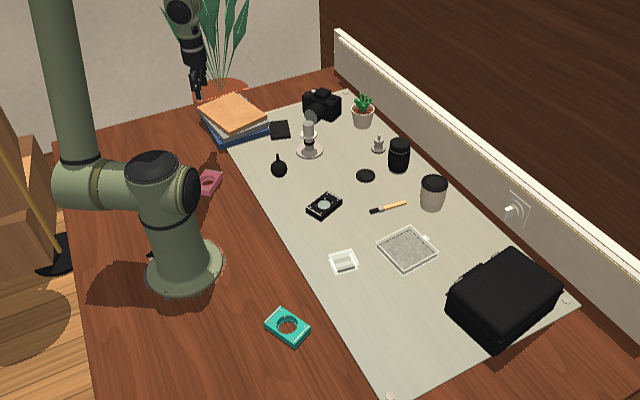

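The top view shows these possible holders: black frame with glass at (317,206), pink at (190,325), turquoise at (458,322), and a flat black pad at (136,188). I choose the black one with the lens. The stand is at (200,168) and the case at (426,158). Next is a close crop.

Run:
```python
from h import *
t=cv2.imread('pics/top0.png');s=cv2.imread('pics/side0.png')
f=lambda im,x,y,w,h:cv2.resize(im[y:y+h,x:x+w],(400,300),interpolation=cv2.INTER_CUBIC)
g=np.vstack([np.hstack([f(t,280,176,80,60),f(t,160,130,80,60)]),np.hstack([f(s,284,175,80,60),f(s,270,103,80,60)])])
cv2.imwrite('pics/crop1.png',g)
# holder dark mask
gray=cv2.cvtColor(t,cv2.COLOR_BGR2GRAY)[176:236,280:360]
m=(gray<75).astype('uint8'); n,l,st,c=cv2.connectedComponentsWithStats(m); k=1+st[1:,4].argmax()
cn=max(cv2.findContours((l==k).astype('uint8'),cv2.RETR_EXTERNAL,cv2.CHAIN_APPROX_NONE)[0],key=len)
r=cv2.minAreaRect(cn);b=cv2.boxPoints(r)+[280,176];print(r,b)
w=np.array([ray('top',*p,0.02)for p in b]);print(w.round(3),w.mean(0))
print('case',ray('top',426,159,.012), 'lens',ray('top',318,206,.018), ray('side',325,205,.018))
print('stand foot',ray('top',203,172,.01),ray('side',310,151,.01))
```

```text
((36.66147232055664, 30.023771286010742), (35.0228271484375, 24.455245971679688), 68.62937927246094) [[298.89343834 194.17213058]
 [321.66721344 185.26065636]
 [334.42950439 217.87541199]
 [311.6557312  226.78688812]]
[[ 0.489  0.062  0.02 ]
 [ 0.513  0.004  0.02 ]
 [ 0.43  -0.029  0.02 ]
 [ 0.407  0.028  0.02 ]] [0.45942562 0.01633554 0.02      ]
case [ 0.58698115 -0.26580648  0.012     ] lens [0.45951966 0.01291153 0.018     ] [0.46420873 0.01696111 0.018     ]
stand foot [0.54524082 0.31002442 0.01      ] [0.549854   0.30292071 0.01      ]
```

View pics/crop1.png

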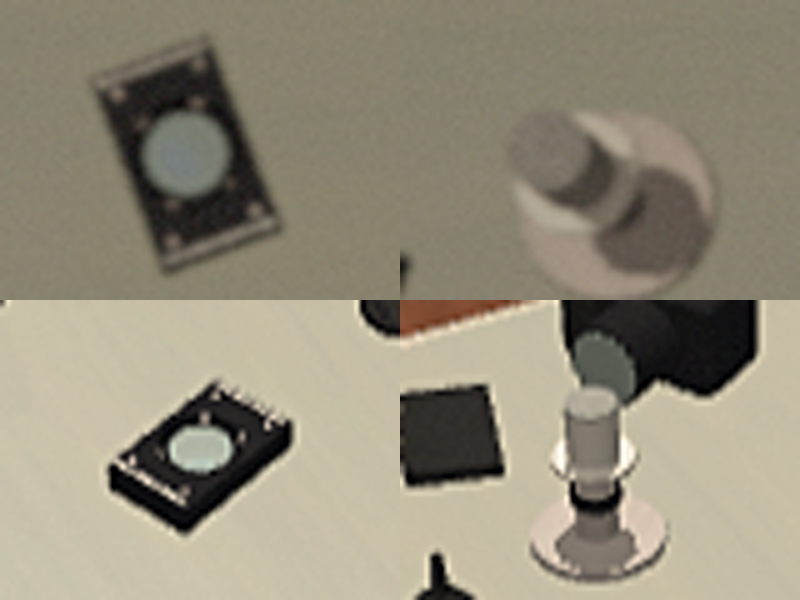

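The crop confirms the choice: the black holder with its lens is at top (317,206) and side (324,204), untinted. The felt is at top (190,159) and side (308,123), and the foot is at top (203,171) and side (310,150).

```bash
cat >> h.py <<'E'
def tri(a,b):
    P=[]
    for n in['top','side']:
        c=bot.calibration(n);P.append(np.array(c['mtx'])@np.array(c['extrinsics'])[:3])
    X=cv2.triangulatePoints(P[0],P[1],np.array(a,float).reshape(2,1),np.array(b,float).reshape(2,1))[:,0];X=X[:3]/X[3]
    return X.round(4),(proj('top',X)-a).round(2),(proj('side',X)-b).round(2)
E
python3 - <<'E'
from h import *
T=lambda x,y,ox,oy:(ox+(x+.5)/5-.5,oy+(y+.5)/5-.5)
print('holder',tri(T(188,154,280,176),T(203,148,284,175)))
print('lens',tri(T(186,152,280,176),T(200,148,284,175)))
print('felt',tri(T(150,147,160,130),T(192,103,270,103)))
print('foot',tri(T(217,205,160,130),T(199,236,270,103)))
cs=[T(*p,280,176)for p in[(95,80),(208,38),(280,228),(168,270)]]
w=np.array([ray('top',*p,.022)for p in cs]);print(w.round(3))
d=w[0]+w[1]-w[2]-w[3];print('yaw',np.arctan2(d[1],d[0]),np.linalg.norm(d)/2)
print('case',ray('top',426,159,.024))
yaw=np.arctan2(d[1],d[0])
for y in (yaw,yaw+np.pi,yaw-np.pi):
  print(y,bot.solve_ik([w.mean(0)[0],w.mean(0)[1],.1],q(y)))
E
```

```text
holder (array([0.459 , 0.0144, 0.0257]), array([ 0.22, -0.63]), array([-0.34,  0.07]))
lens (array([0.4587, 0.0159, 0.0249]), array([ 0.02, -0.07]), array([-0.04,  0.01]))
felt (array([0.5494, 0.3073, 0.1288]), array([ 0.1, -0.3]), array([-0.13,  0.03]))
foot (array([0.5499, 0.3097, 0.0107]), array([ 0.15, -0.43]), array([-0.21,  0.04]))
[[ 0.495  0.062  0.022]
 [ 0.517  0.006  0.022]
 [ 0.421 -0.032  0.022]
 [ 0.399  0.024  0.022]]
yaw 0.3740610680563057 0.10311237102725863
case [ 0.5838046  -0.26246404  0.024     ]
0.3740610680563057 [-0.12820422  0.30310957 -0.60777895  0.65990781  0.          2.63932737]
3.515653721646099 [-0.12820422  0.30310957 -0.60777895  0.65990781  0.         -0.50226528]
-2.7675315855334874 [-0.12820422  0.30310957 -0.60777895  0.65990781  0.         -0.50226528]
```

Run:
```python
from h import *
y=0.374+np.pi; Q=q(y)
bot.move_pose([.459,.0150,.12],Q)
print(bot.move_linear([.459,.0150,-.001],speed=.1,until_force=12), bot.read_position())
bot.set_gripper(0.0,grasp_force=80)
print(bot.read_gripper_width(),bot.read_finger_force(),bot.read_ft_force())
bot.move_linear([.459,.0150,.215],speed=.15)
print(bot.read_gripper_width(),bot.read_ft_force(),bot.read_clock())
bot.move_pose([.5495,.308,.215],Q)
print(bot.read_position(),bot.read_clock())
t=snap('top','t2.png');s=snap('side','s2.png')
t=cv2.imread('pics/t2.png');s=cv2.imread('pics/s2.png')
f=lambda im,x,y,w,h:cv2.resize(im[y:y+h,x:x+w],(400,500),interpolation=cv2.INTER_CUBIC)
a=proj('top',[.5495,.308,.2]).astype(int);b=proj('side',[.5495,.308,.17]).astype(int);print(a-[40,50],b-[40,50])
cv2.imwrite('pics/crop2.png',np.hstack([f(t,a[0]-40,a[1]-50,80,100),f(s,b[0]-40,b[1]-50,80,100)]))
```

```text
False [ 0.45951424  0.01494685 -0.00052929]
0.7319882544614292 103.88161739887437 [-5.80556177 -0.38641402 34.20908566]
0.7317341184815751 [ 0.66322331 -0.02228961 -3.14710058] 5.8167
[0.54948293 0.3066942  0.21482836] 6.9917
[138 100] [267  63]
```

View pics/crop2.png

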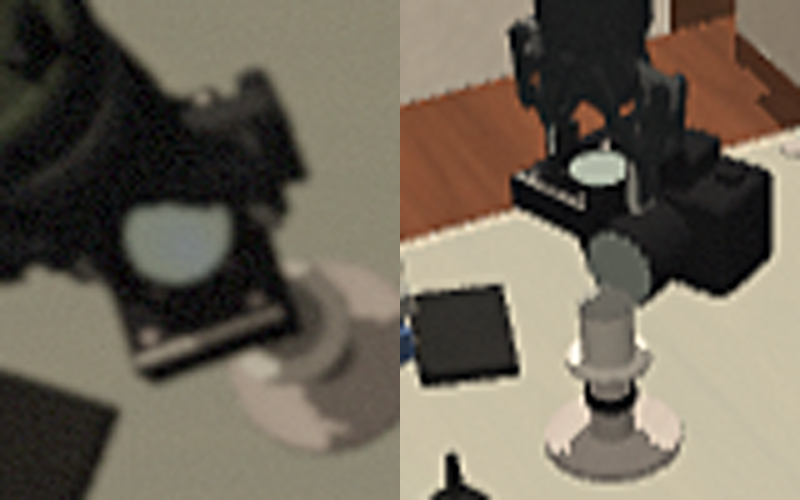

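The crop shows the holder level in the grip with its lens at top crop (178,232) and side crop (198,168), above and near the stand.

Run:
```python
from h import *
T=lambda x,y,ox,oy:(ox+(x+.5)/5-.5,oy+(y+.5)/5-.5)
print('lens',tri(T(178,232,138,100),T(198,168,267,63)))
for z in(.232,.236): print(ray('top',*T(178,232,138,100),z),ray('side',*T(198,168,267,63),z))
print(bot.read_position(),bot.read_ft_force(), bot.read_moment())
```

```text
lens (array([0.5478, 0.3059, 0.238 ]), array([ 0.1 , -0.29]), array([-0.12,  0.03]))
[0.54888668 0.3083194  0.232     ] [0.55220016 0.3149471  0.232     ]
[0.54772535 0.30682415 0.236     ] [0.54951871 0.30891025 0.236     ]
[0.54977662 0.30629567 0.21523003] [ 0.41796195 -0.68879581 -3.52220899] [-0.01458173 -0.01878471  0.01112039]
```

Run:
```python
from h import *
g=np.array([.551,.3075]);c=g.copy()
bot.move_linear([*c,.145],speed=.1); bot.wait(.2)
for i in range(2):
    p=np.array(bot.read_position());c=c+(g-p[:2]);bot.move_linear([*c,.145],speed=.03);bot.wait(.1)
print(c,bot.read_position(),bot.read_ft_force())
for z in [.128,.120,.112,.104,.096,.088,.078]:
    r=bot.move_linear([*c,z],speed=.03,until_force=25)
    print(z,r,np.round(bot.read_position(),4),np.round(bot.read_ft_force(),1),bot.read_gripper_width())
    if r: break
print(bot.read_clock())
```

```text
[0.55098155 0.30748901] [0.55097027 0.30749928 0.14496193] [ 0.01749473  0.68948901 -2.86525255]
0.128 False [0.551  0.3075 0.128 ] [ 0.7 -0.6 -2.5] 0.7310489950802066
0.12 False [0.5509 0.3075 0.1199] [-0.1  0.2 -2.8] 0.7345580175904378
0.112 False [0.5515 0.3075 0.1123] [ 0.4  0.2 -0.5] 0.7296147387135629
0.104 False [0.5504 0.3073 0.1032] [-0.6  0.2 -1.2] 0.7346081269861777
0.096 False [0.5508 0.3074 0.0957] [-0.6 -0.2 -2.1] 0.731099630133881
0.088 False [0.5507 0.3074 0.0877] [ 1.  -0.8 -1.8] 0.7323500163697969
0.078 True [0.5514 0.3077 0.0798] [-1.7 -0.1  4.5] 0.7317568731837611
12.0
```

Run:
```python
from h import *
bot.set_gripper(1.0); bot.wait(.3)
p=bot.read_position();print(p,bot.read_ft_force())
bot.move_linear([p[0],p[1],.26],speed=.2)
bot.move_pose([.45,.15,.30],q(0.374+np.pi))
print(bot.read_clock())
snap('top','t3.png');snap('side','s3.png')
t=cv2.imread('pics/t3.png');s=cv2.imread('pics/s3.png')
f=lambda im,x,y,w,h:cv2.resize(im[y:y+h,x:x+w],(400,500),interpolation=cv2.INTER_CUBIC)
cv2.imwrite('pics/crop3.png',np.hstack([f(t,150,110,80,100),f(s,270,80,80,100)]))
```

```text
[0.55045128 0.3072824  0.07863478] [-0.16861718  0.55747641  0.15763818]
14.5
```

View pics/crop3.png

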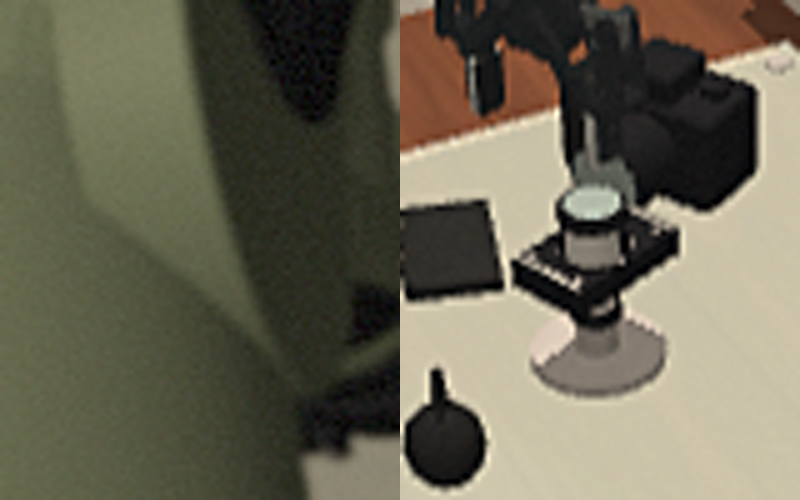

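The side crop shows the holder level on the flange, with the lens standing free on the felt at (193,203). The arm blocks the top view. Now I'll grip the lens by its rim.

Run:
```python
from h import *
L=ray('side',270+38.2,80+40.2,.139);print(L)
g=(L[:2]+np.array([.5495,.308]))/2
if np.linalg.norm(g-[.5495,.308])>.004: g=np.array([.5495,.308])
Q=q(0.374+np.pi)
bot.move_pose([*g,.20],Q)
p=bot.read_position(); c=g+(g-p[:2])*0
print(bot.move_linear([*g,.1235],speed=.08,until_force=8),bot.read_position())
bot.set_gripper(0.0,grasp_force=40)
print(bot.read_gripper_width(),bot.read_finger_force(),bot.read_ft_force())
bot.move_linear([*g,.22],speed=.1)
print(bot.read_gripper_width(),bot.read_ft_force(),bot.read_clock())
snap('side','s4.png')
s=cv2.imread('pics/s4.png');cv2.imwrite('pics/crop4.png',cv2.resize(s[40:140,260:360],(500,500),interpolation=cv2.INTER_CUBIC))
```

```text
[0.55237152 0.30964678 0.139     ]
False [0.55136686 0.30903051 0.12410139]
0.5735635857506047 41.07261096825823 [-1.79328864 -0.44314914  4.81391284]
0.5725562933514915 [-0.04944115  0.03458515 -1.19244525] 18.1167
```

View pics/crop4.png

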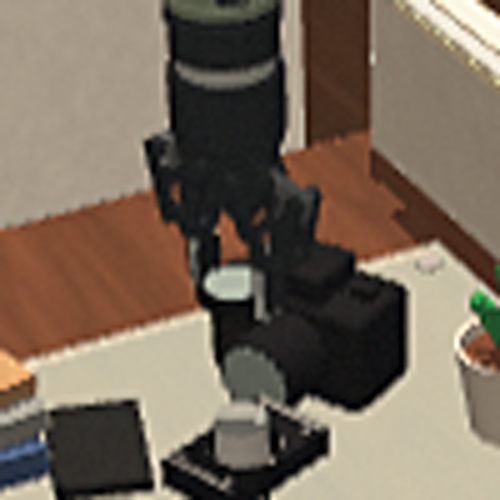

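The lens is in the fingers at crop (232,285), level, and the empty holder stays round the head at (245,450). Next: carry it to the case.

Run:
```python
from h import *
Q=q(0.374+np.pi);c=[.584,-.264]
bot.move_pose([*c,.20],Q)
print(bot.read_position(),bot.read_ft_force(),bot.read_gripper_width())
bot.move_linear([*c,.03],speed=.12)
r=bot.move_linear([*c,.005],speed=.02,until_force=4)
print(r,bot.read_position(),bot.read_ft_force(),bot.read_clock())
snap('side','s5.png')
s=cv2.imread('pics/s5.png');cv2.imwrite('pics/crop5.png',cv2.resize(s[190:290,350:450],(500,500),interpolation=cv2.INTER_CUBIC))
```

```text
[ 0.58444809 -0.26289468  0.20009998] [-1.06930666  0.62300991 -1.6979387 ] 0.5715931513740852
True [ 0.58392047 -0.26393572  0.01433412] [-0.17328921  1.53649852  6.10750911] 22.6083
```

View pics/crop5.png

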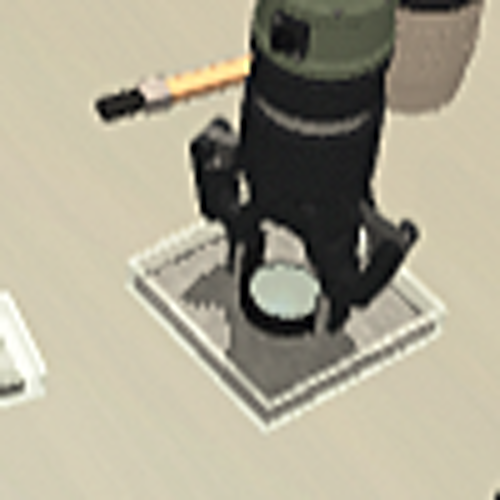

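The lens is down in the middle of the case at crop (283,292), with foam contact at 6 N. I'll release it and retract.

Run:
```python
from h import *
bot.set_gripper(0.72); bot.wait(.3)
print(bot.read_gripper_width(),bot.read_ft_force())
p=bot.read_position()
bot.move_linear([p[0],p[1],.2],speed=.1)
bot.move_pose([.40,-.08,.3],q(0.374+np.pi)); bot.wait(.3)
snap('side','s6.png');snap('top','t6.png');print(bot.read_clock(),bot.read_ft_force())
s=cv2.imread('pics/s6.png');t=cv2.imread('pics/t6.png')
f=lambda im,x,y:cv2.resize(im[y:y+100,x:x+130],(520,400),interpolation=cv2.INTER_CUBIC)[:,:400]
g=lambda im,x,y:cv2.resize(im[y:y+75,x:x+100],(400,300),interpolation=cv2.INTER_CUBIC)
cv2.imwrite('pics/crop6.png',np.vstack([np.hstack([g(s,360,210),g(s,260,95)]),np.hstack([g(t,380,120),g(t,150,130)])]))
```

```text
0.7230184241612466 [ 0.33910385 -0.00278625 -0.49222934]
26.7333 [-0.15523068  0.65665494  0.40647031]
```

View pics/crop6.png

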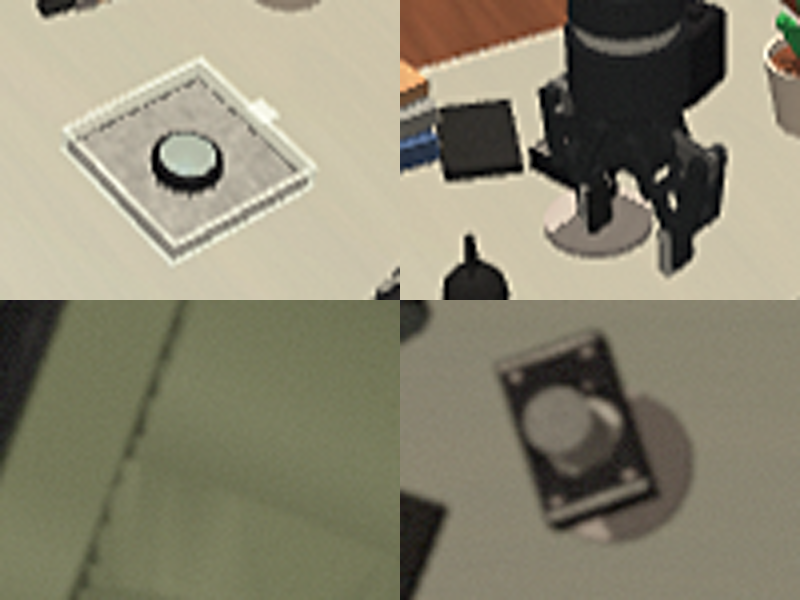

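The side view (188,160) shows the lens flat and glass up in the middle of the case. The top view (570,430) shows the empty holder round the head.

```bash
python3 -c "
from cell import bot
print(bot.close_job())"
```

```text
the job is handed in; nothing more can be done
None
```

I handed the job in at about 27 s on the robot's clock. The lens lies flat, glass up, near the middle of the case, and the empty holder rests round the stand head. No verdict came back.

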